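# Pack up the paints and stack the caddy on its tray

## Robot

A 7-joint arm with a two-finger parallel gripper is mounted at the origin on the work surface. World frame = base frame: x ahead of the robot, y to its left, z up, the work surface at z = 0. Lengths are in m, angles in rad, forces in N, time in s.
With the tool pointing down it reaches from about 0.375 to 0.925 m from the base axis. Payload 3.1 kg.
Tool frame: the origin (TCP) lies on the centre line of the jaws, within the pads' length; the fingertips stand 14 mm ahead of it and the grasp point (between the pads) lies 5 mm behind it (env.finger_overhang is the distance from the TCP to the fingertips, in m); z points along the fingers, y is the line along which they close (so a half turn about z gives the same grasp; the last joint's range is limited). The gripper opens to 85 mm and grips with 20 to 120 N. Pads are 22 mm wide; open, the fingers measure 114 mm over their backs; the gripper's body (76 mm by 85 mm) begins 54 mm behind the grasp point. The pads swing forward as they close: fully open they stand 13 mm farther back than shut.
Start: joints at [-1.251, 0.383, 0.044, 1.598, -0.018, 1.161, -0.05], TCP at [0.264, 0.594, 0.245] pointing down, gripper open.
Joint ranges: [-2.61, 2.61], [-0.41, 2.15], [-1.48, 1.57], [0, 2.5], [-1.57, 4.71], [0.05, 1.97], [-2.85, 2.85]. Speed limits (rad/s): [2.79, 2.79, 3.14, 3.14, 3.14, 3.14, 3.14].

## Interface

Orientations are given as a 3x3 rotation matrix whose columns are the frame's x, y, z axes.
In Python, from workcell import env, cams gives the robot as it stands.
- The arm moves only by the shell command python3 -m handwheel 'ROWS'. ROWS is JSON, a list that holds one entry, the list of rows, each a list of 7 numbers: the turn, a rotation vector about the tool's x, y, z in units of 60 degrees (1.0 is 60 degrees), then the shift along the tool's x, y, z in units of 0.25 m (1.0 is 0.25 m), then the opening, from 0 (shut) to 1 (fully open). In form: [[[ax, ay, az, x, y, z, jaw], ...]]. A call has 1 to 5 rows; each row is the pose to reach, as a shift and turn from the pose commanded when the call began, along the tool's axes at that moment; what a row does not reach only later rows make up. A row lasts 1/10 s, in which the tool goes at most 50 mm and 8.59 degrees, less where a joint would pass 70% of its speed; a pose out of reach is approached as far as the arm can. A call with a number of a shift or a turn outside -1 to 1 is refused whole. A call with a gripper value outside its range is refused whole. The fingers move at their own pace and stop on an object; the grip force is fixed at half the most. Time passes only in rows, so rows that repeat a pose let the fingers close. It gives the time, the measured TCP pose, the force, the opening and the grip force at its end, in the units of the state.
- env.get_state(): the state, without advancing time (a new reading comes with each control period).
- cams.snapshot(name): name is "side" or "top"; returns (picture, depth): 480x640x3 uint8, red, green, blue; 480x640 float32, m along the optical axis (not along the pixel's ray), 0 where there is no reading.
- cams.camera_params(name): a dict with "K" (3x3 intrinsics, pixels), "dist_coeffs" ([k1, k2, p1, p2, k3] as OpenCV has them; the pictures are not rectified), "eye" and "orientation" of the camera in the world. Camera axes: x right, y up, looking along -z (the intrinsics and any distortion apply to the point x, -y, -z); pixel columns grow to the right and rows downward; lengths in m; the calibration is good to about 2 mm. A picture is of the moment at which its call begins. camera_params takes no time and is no camera call.
- env.job_done(): hands the job in; it is judged then, once.
Trained networks look in the newest picture that a camera, given by its name, has taken for a name from the list of things; names that differ only in an ending like _2 or _b are one class to them, and where a whole thing is asked for, a point or a joint stands for the part that bears it (a point fixed in the world has none). Each returns a list of dicts, best first, with "p" (0 to 1); they miss things now and then, are a little off and sometimes report something else, mostly with a low value. They report only what shows in the picture. A call takes as long as a camera call.
- cams.cut_out(camera, query): "mask" (480x640 bool, what is visible of it) and "centre" ([column, row] in pixels, amid what is visible of it).
The state is a dict: "time": time; "joints": joint angles; "joint_vel": joint speeds; "joint_torque": joint torques, N m; "ee_pos": TCP position; "ee_rot": TCP orientation; "wrist_force": force on the tool from outside, world axes, zero at the start; "torque": the same for the moment, N m; "finger_gap": finger opening in m; "finger_force": force on a finger pad.
Only numpy, scipy, OpenCV 4.12 (cv2) and the standard library are available. Lean on these libraries where they do the work, as an engineer would, in place of code of your own. Each camera call takes 0.05 s, during which the arm holds its last target. There are 200 camera calls.

## Task

We are packing up after painting: stand the closed black paint pot upright in the empty bay of the blue tray, then carry the green caddy over by its handle, keeping it level with its four jars in it, and lower it gently onto the tray so that all four of its corner lugs drop fully home in the tray's corner sockets. Leave the blue tray about where it stands, do not touch the caterpillar, whose paint is wet, and do not disturb the water cup or the tape roll.

Things in the scene. Friction and masses are not known exactly. Their poses are not given: they have to be found in the camera images.
- tray: Blue open plastic tray, bottom unit of a stacking set, loose on the table: 260 mm long (its x), 180 wide (y), 90 high, 4 mm walls and floor. A 70 mm high wall across it at tray x = -20 mm parts a bay with a red and a yellow pot from a larger empty bay at the +x end, away from the robot. 0.7 kg empty. Origin: centre of its underside, z up, yaw within 0.3 rad of world at the start.
- tray_bay (a point): Middle of the floor of the tray's empty bay (tray x = +54 mm, y = 0, z = 4 mm). The bay is free from tray x = -18 to +126 mm and y = -86 to +86 mm, except the corner posts (x above 96 mm with |y| above 56 mm).
- tray_rim (a point): Centre of the tray at the height of its rim and post tops (90 mm above its underside), on which the caddy's underside comes to rest.
- tray_socket (a point): Centre of the mouth of the tray's socket at tray x = +113, y = +73 mm, z = 90 mm. In each corner (x = +-113, y = +-73) a square 34 mm post, flush with the outer walls and the rim, has such a square socket in its top: 24 mm wide, 16 mm deep, chamfered 1.5 mm, dark bottom.
- stock_red: Red pot with a white lid, 56 mm across, 60 mm high, about 0.12 kg, standing loose in the tray's small bay at tray x -60, y +34 mm; stays there. Origin: centre of its underside.
- stock_yellow: Yellow pot with a white lid, as the red one, at tray x -60, y -34 mm. Origin: centre of its underside.
- caddy: Green plastic carrying caddy with six pockets, outline 260 (its x) by 180 mm (y) as the tray, standing on four lugs under its corners. Above its origin: underside 12 mm, pocket floor 16, wall tops 72, jar tops 96 mm. Seated on the tray, its origin is 78 mm above the tray's; either way round fits. 0.76 kg with jars. Origin: centre, at lug tip level, z up, yaw within 0.3 rad of world at the start.
- caddy_grip (a point): Centre of the caddy's black handle bar, 165 mm above the caddy's origin, over its centre of mass. The bar runs along the caddy's x: 150 mm long, 18 mm thick, 22 mm deep, on two posts 14 mm thick at caddy x = +-60 mm. Take it between the posts, closing across it (along caddy y), with a firm grip (about 45 N).
- caddy_lug (a point): Tip of the caddy's lug at caddy x = +113, y = +73 mm. The four lugs (x = +-113, y = +-73) are round and tapered, 12 mm long: 13 mm across at the tip, 18.6 mm from 7 mm up.
- black_pot: Black lidded paint pot, a plain closed cylinder 56 mm across and 60 mm high, about 0.12 kg, standing on the table between tray and caddy. Origin: centre of its underside, z up.
- jar_green: Lidded green paint jar with a white lid, 60 mm across, 80 mm high, about 90 g, standing loose in the caddy's corner pocket at caddy x +84 mm, y +44 mm. It rides along with the caddy and is not handled. Origin: centre of its underside, z up.
- jar_red: Lidded red paint jar with a white lid, 60 mm across, 80 mm high, about 90 g, standing loose in the caddy's corner pocket at caddy x +84 mm, y -44 mm. It rides along with the caddy and is not handled. Origin: centre of its underside, z up.
- jar_blue: Lidded blue paint jar with a white lid, 60 mm across, 80 mm high, about 90 g, standing loose in the caddy's corner pocket at caddy x -84 mm, y +44 mm. It rides along with the caddy and is not handled. Origin: centre of its underside, z up.
- jar_yellow: Lidded yellow paint jar with a white lid, 60 mm across, 80 mm high, about 90 g, standing loose in the caddy's corner pocket at caddy x -84 mm, y -44 mm. It rides along with the caddy and is not handled. Origin: centre of its underside, z up.
- caterpillar: Bystander, not to be touched: green papier-mache caterpillar of five balls with black paint on top, about 320 mm long (its y), 85 mm wide, up to 75 mm high, light. Origin: under its middle, z up.
- water_cup: Bystander: white water cup, 72 mm across, 85 mm high. Origin: centre of its underside.
- tape_roll: Bystander: roll of masking tape lying flat, 90 mm across, 24 mm high. Origin: centre of its underside.

How it is judged:
On the way, in this order (a step that is already met when the one before it is completed fails the run):
1. the black pot stands upright on the floor of the tray's empty bay, let go (x of black_pot in the frame of tray above 0 m and horizontal distance between black_pot and tray_bay below 0.08 m and z of black_pot in the frame of tray below 0.012 m and angle between black_pot's own z axis and vertical below 0.15 rad and contact force between the fingers and black_pot below 0.1 N), for 0.2 s.
2. the caddy has been lifted clear of the table (height (world z) of caddy above 0.03 m), for 0.2 s.
At the end, for the whole second after the job is handed in: Caddy at rest home on the tray: underside within 3 mm of the rim, centred within 7 mm, within 0.06 rad of its yaw (either way round), tilt under 0.03; its four jars upright (0.15 rad) on its floor; black pot upright (0.15 rad) on the floor of the empty bay; tray within 40 mm of its start (x of black_pot in the frame of tray above 0 m and horizontal distance between black_pot and tray_bay below 0.08 m and z of black_pot in the frame of tray below 0.012 m and angle between each of black_pot, jar_green, jar_red, jar_blue, jar_yellow's own z axis and vertical below 0.15 rad and z of caddy in the frame of tray between 0.07 and 0.081 m and horizontal distance between caddy and tray below 0.007 m and angle between the x axis of caddy and the x axis of tray, either way round below 0.06 rad and angle between caddy's own z axis and vertical below 0.03 rad and z of jar_green in the frame of caddy between 0.008 and 0.025 m and z of jar_red in the frame of caddy between 0.008 and 0.025 m and z of jar_blue in the frame of caddy between 0.008 and 0.025 m and z of jar_yellow in the frame of caddy between 0.008 and 0.025 m and linear speed of each of caddy, black_pot below 0.02 m/s and distance of tray from where it was at the start of the episode below 0.04 m); the robot touches nothing.
It fails at once if the caddy is tipped by more than 0.35 rad (angle between caddy's own z axis and vertical above 0.35 rad).
It fails at once if the caddy is dropped or rammed onto the tray (coming down on it faster than 0.35 m/s) (z of caddy in the frame of tray between 0.07 and 0.1 m and horizontal distance between caddy and tray below 0.03 m and linear speed of caddy above 0.35 m/s).
It fails at once if the robot touches the wet caterpillar, or it is moved by more than 15 mm (contact force between any of the arm, the fingers and caterpillar above 0.3 N or distance of caterpillar from where it was at the start of the episode above 0.015 m).
It fails at once if the water cup or the tape roll is moved by more than 30 mm, or the cup tipped over (distance of any of water_cup, tape_roll from where it was at the start of the episode above 0.03 m or angle between water_cup's own z axis and vertical above 0.4 rad).
It also fails if it takes over 72 s, if anything falls off the work surface, if the arm or the gripper's body presses on something with over 40 N, if the wrist force passes 120 N, or if a joint passes its speed limit or range.

## Working session

There is one attempt and no reset: what is moved stays moved. The work goes in short steps, Python scripts to look and compute and a shell command to move; the robot and the scene stay as the last step left them, time stands still between calls to the robot, and variables do not carry over. Pictures are saved under pics/ and viewed, at most 10 in all, crops included, and the job is handed in when it is done.

```bash
ls; mkdir -p pics; cat > h.py <<'E'
import numpy as np, cv2
from workcell import env, cams
def snap(n,save=None):
    p,d=cams.snapshot(n)
    if save: cv2.imwrite('pics/'+save,p[:,:,::-1])
    return p,d
def world(n,uv,z):
    """uv Nx2 pixels, z depth N -> world"""
    c=cams.camera_params(n);uv=np.asarray(uv,float).reshape(-1,1,2)
    x=cv2.undistortPoints(uv,np.array(c['K']),np.array(c['dist_coeffs']))[:,0]
    z=np.asarray(z,float)
    P=np.c_[x[:,0]*z,-x[:,1]*z,-z]
    return P@np.array(c['orientation']).T+np.array(c['eye'])
def cloud(n,d):
    v,u=np.nonzero(d>0); return np.c_[u,v],world(n,np.c_[u,v],d[v,u])
def proj(n,P):
    c=cams.camera_params(n);q=(np.atleast_2d(P)-np.array(c['eye']))@np.array(c['orientation'])
    q=q*[1,-1,-1]
    return cv2.projectPoints(q,np.zeros(3),np.zeros(3),np.array(c['K']),np.array(c['dist_coeffs']))[0][:,0]
E
python3 - <<'E'
from h import *
s=env.get_state();print({k:np.round(v,3).tolist() for k,v in s.items()})
for n in('top','side'):
    p,d=snap(n,n+'0.png');np.save(n+'0.npy',d)
    c=cams.camera_params(n);print(n,np.round(c['eye'],3),np.round(c['orientation'],2).tolist(),c['K'],c['dist_coeffs'])
    for q in('tray','caddy','black_pot','caterpillar','water_cup','tape_roll'):
        for r in cams.cut_out(n,q)[:1]:
            m=r['mask']&(d>0);v,u=np.nonzero(m);P=world(n,np.c_[u,v],d[v,u])
            print(q,round(r['p'],2),np.round(r['centre']),m.sum(),np.round(P.min(0),3),np.round(P.max(0),3),np.round(np.median(P,0),3))
            np.save(f'm_{n}_{q}.npy',m)
E
```

```text
pics
{'time': 0.0, 'joints': [-1.251, 0.384, 0.044, 1.6, -0.018, 1.161, -0.05], 'joint_vel': [0.0, -0.0, 0.001, 0.001, 0.001, 0.001, 0.001], 'joint_torque': [-0.001, -43.345, 1.024, -24.951, 0.01, 0.011, 0.0], 'ee_pos': [0.263, 0.593, 0.244], 'ee_rot': [[-0.914, 0.406, -0.001], [0.406, 0.914, -0.003], [-0.0, -0.003, -1.0]], 'wrist_force': [0.14, 0.285, -0.228], 'torque': [-0.012, 0.032, 0.008], 'finger_force': 0.0, 'finger_gap': 0.085}
top [ 0.375 -0.011  1.49 ] [[-0.02, 0.99, -0.15], [-1.0, -0.02, 0.0], [-0.0, 0.15, 0.99]] [[525.94876368   0.         319.61463685]
 [  0.         525.94876368 233.91010742]
 [  0.           0.           1.        ]] [-0.01553917  0.          0.          0.          0.        ]
tray 0.81 [230. 276.] 6173 [ 0.33   0.124 -0.007] [0.612 0.351 0.098] [0.486 0.238 0.006]
caddy 0.94 [407. 269.] 4696 [ 0.367 -0.345 -0.005] [ 0.642 -0.144  0.183] [ 0.501 -0.239  0.022]
black_pot 0.72 [321. 260.] 386 [ 0.506 -0.04  -0.006] [0.57  0.014 0.07 ] [ 0.531 -0.014  0.059]
caterpillar 0.75 [307. 171.] 2336 [ 0.749 -0.143 -0.007] [0.841 0.164 0.08 ] [0.783 0.022 0.056]

[... 341 characters left out ...]
220461 235.65363206]
 [  0.           0.           1.        ]] [-0.06023957  0.          0.          0.          0.        ]
tray 0.77 [267. 231.] 3997 [ 0.328  0.122 -0.005] [0.678 0.516 0.096] [0.472 0.159 0.055]
caddy 0.97 [343. 312.] 5275 [ 0.363 -0.341 -0.001] [ 0.696 -0.037  0.18 ] [ 0.502 -0.252  0.053]
black_pot 0.78 [314. 265.] 393 [ 0.506 -0.042 -0.001] [0.595 0.042 0.066] [ 0.526 -0.027  0.051]
caterpillar 0.57 [383. 242.] 1388 [ 0.75  -0.144  0.   ] [0.859 0.225 0.078] [ 0.773 -0.013  0.049]
water_cup 0.32 [248. 231.] 55 [0.381 0.194 0.056] [0.423 0.247 0.07 ] [0.403 0.213 0.066]
tape_roll 0.77 [366. 393.] 1065 [ 0.384 -0.536 -0.003] [ 0.489 -0.427  0.028] [ 0.428 -0.494  0.022]
```

```bash
cat >> h.py <<'E'
def rect(P):
    r=cv2.minAreaRect((P[:,:2]*1000).astype(np.float32));a=r[2]
    w,h=r[1]
    if h>w:a-=90;w,h=h,w
    a=(a+90)%180-90
    return np.round(r[0],1),np.round([w,h],1),round(np.radians(a),4)
E
python3 - <<'E'
from h import *
for n in('top','side'):
    d=np.load(n+'0.npy');u,P=cloud(n,d);x,y,z=P.T
    t=(x>.3)&(x<.66)&(y>.08)&(y<.4)
    c=(x>.34)&(x<.67)&(y<-.11)&(y>-.38)
    print(n,'tray rim',rect(P[t&(z>.08)&(z<.1)]),(t&(z>.08)&(z<.1)).sum())
    print('bar',rect(P[c&(z>.155)]),np.median(P[c&(z>.155)],0), (c&(z>.155)).sum())
    print('caddy walls',rect(P[c&(z>.062)&(z<.08)]))
    b=(np.hypot(x-.535,y+.014)<.05)&(z>.05)
    print('pot',rect(P[b]))
E
```

```text
top tray rim (array([468.1, 229.7]), array([261. , 182.8]), np.float64(-0.1168)) 868
bar (array([ 499.1, -241.6]), array([147.6,  19.4]), np.float64(0.0575)) [ 0.49785789 -0.24036654  0.17487825] 468
caddy walls (array([ 500.1, -242.2]), array([261.4, 182. ]), np.float64(0.0652))
pot (array([534.4, -13.2]), array([54.8, 52.1]), np.float64(-0.0266))
side tray rim (array([468.9, 230.1]), array([262.4, 193.2]), np.float64(-0.1072)) 824
bar (array([ 499.7, -242. ]), array([153.8,  21.7]), np.float64(0.0589)) [ 0.49253264 -0.24653815  0.17293258] 581
caddy walls (array([ 499.3, -240.7]), array([264.4, 185.8]), np.float64(0.0756))
pot (array([534.2, -14.5]), array([57.3, 50.7]), np.float64(1.1336))
```

View pics/top0.png

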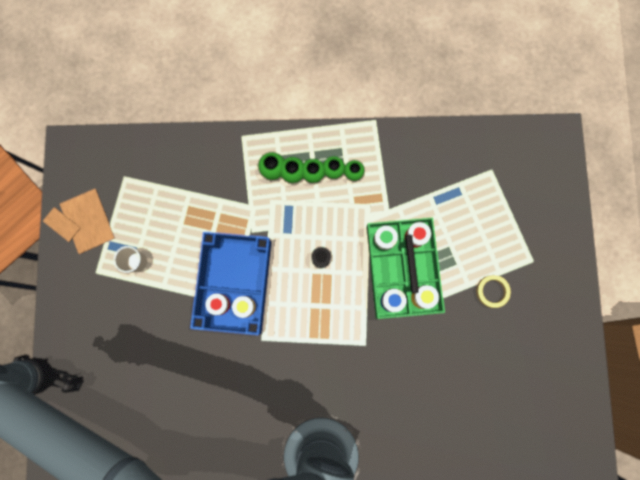

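View pics/side0.png

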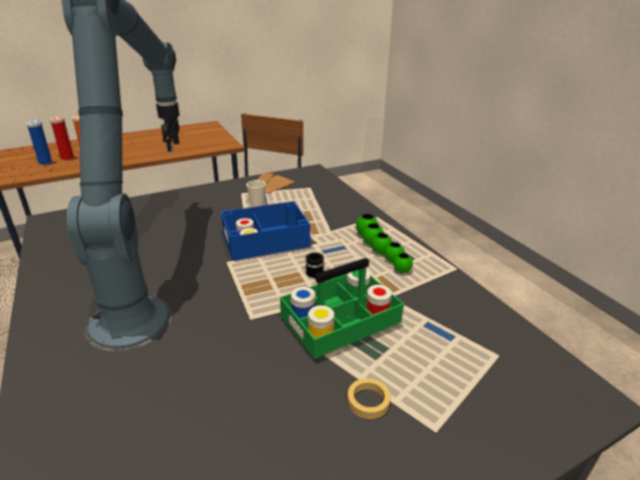

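```bash
cat > to.py <<'E'
import sys; from h import *
# usage: to.py x y z yaw_deg(of tool y axis): prints row in handwheel units
x,y,z,a=map(float,sys.argv[1:5]);s=env.get_state()
R=np.array(s['ee_rot']);a=np.radians(a);ty=np.array([np.cos(a),np.sin(a),0]);tz=np.array([0,0,-1.])
T=np.c_[np.cross(ty,tz),ty,tz]
rv=cv2.Rodrigues(R.T@T)[0].ravel()/(np.pi/3)
d=R.T@(np.array([x,y,z])-s['ee_pos'])/.25
print('t',round(s['time'],2),'pos',np.round(s['ee_pos'],4),'yaw',round(np.degrees(np.arctan2(R[1,1],R[0,1])),2),'gap',round(s['finger_gap'],4),'F',np.round(s['wrist_force'],1),'row',np.round(rv,3),np.round(d,3))
E
python3 to.py .534 -.014 .18 83.6
```

```text
t 0.7 pos [0.2637 0.5941 0.2453] yaw 66.07 gap 0.0855 F [0.1 0.5 0.1] row [ 0.    -0.    -0.292] [-1.975 -1.785  0.261]
```

```bash
python3 -m handwheel '[[[0,0,0,-0.15,-0.13,0,1],[0,0,0,-0.3,-0.26,0,1],[0,0,0,-0.45,-0.4,0,1],[0,0,0,-0.6,-0.53,0,1],[0,0,0,-0.74,-0.66,0,1]]]'
python3 -m handwheel '[[[0,0,0,-0.15,-0.13,0,1],[0,0,0,-0.3,-0.26,0,1],[0,0,0,-0.45,-0.4,0,1],[0,0,0,-0.6,-0.53,0,1],[0,0,0,-0.74,-0.66,0,1]]]'
python3 -m handwheel '[[[0,0,-0.1,-0.15,-0.13,0.05,1],[0,0,-0.2,-0.3,-0.26,0.1,1],[0,0,-0.29,-0.45,-0.4,0.18,1],[0,0,-0.29,-0.5,-0.46,0.26,1],[0,0,-0.29,-0.5,-0.46,0.26,1]]]'
python3 to.py .534 -.014 .18 83.6;python3 to.py .534 -.014 .045 83.6
```

```text
time: 1.2
ee_pos: [0.3668, 0.3662, 0.2456]
ee_rot: [[-0.914, 0.406, 0.001], [0.406, 0.914, 0.001], [-0.0, 0.001, -1.0]]
wrist_force: [0.9, -0.2, 0.5]
finger_gap: 0.0852
finger_force: 0.0
time: 1.7
ee_pos: [0.4688, 0.1404, 0.2459]
ee_rot: [[-0.914, 0.406, 0.001], [0.406, 0.914, 0.001], [-0.001, 0.001, -1.0]]
wrist_force: [-0.1, 0.1, -0.0]
finger_gap: 0.0855
finger_force: 0.0
time: 2.2
ee_pos: [0.534, -0.0197, 0.1778]
ee_rot: [[-0.992, 0.123, -0.005], [0.123, 0.992, -0.004], [0.004, -0.004, -1.0]]
wrist_force: [-0.6, 0.2, -0.2]
finger_gap: 0.0856
finger_force: 0.0
t 2.2 pos [ 0.534  -0.0197  0.1778] yaw 82.94 gap 0.0856 F [-0.6  0.2 -0.2] row [-0.004 -0.004 -0.011] [ 0.003  0.022 -0.009]
t 2.2 pos [ 0.534  -0.0197  0.1778] yaw 82.94 gap 0.0856 F [-0.6  0.2 -0.2] row [-0.004 -0.004 -0.011] [0.001 0.025 0.531]
```

```bash
python3 -m handwheel '[[[0,0,0,0,0.02,0.12,1],[0,0,0,0,0.02,0.25,1],[0,0,0,0,0.02,0.38,1],[0,0,0,0,0.02,0.48,1],[0,0,0,0,0.02,0.53,1]]]' | tail -3
python3 to.py .534 -.014 .045 83.6
python3 -m handwheel '[[[0,0,0,0,0,0,0],[0,0,0,0,0,0,0],[0,0,0,0,0,0,0],[0,0,0,0,0,0,0],[0,0,0,0,0,0,0]]]' | tail -3
python3 -m handwheel '[[[0,0,0,0,0,0,0],[0,0,0,0,0,0,0]]]' | tail -3
python3 to.py .534 -.014 .18 83.6
```

```text
wrist_force: [-0.2, -0.2, -0.0]
finger_gap: 0.0854
finger_force: 0.0
t 2.7 pos [ 0.5346 -0.0067  0.0459] yaw 83.58 gap 0.0854 F [-0.2 -0.2 -0. ] row [ 0.    -0.003 -0.   ] [-0.001 -0.029  0.004]
wrist_force: [-0.1, -0.1, 7.1]
finger_gap: 0.0542
finger_force: 63.8
wrist_force: [-0.2, 0.0, 6.5]
finger_gap: 0.0541
finger_force: 63.9
t 3.4 pos [ 0.5381 -0.0084  0.0496] yaw 83.46 gap 0.0541 F [-0.2  0.   6.5] row [ 0.001  0.004 -0.002] [ 0.012 -0.024 -0.522]
```

```bash
python3 -m handwheel '[[[0,0,0,0,0,-0.1,0],[0,0,0,0,0,-0.25,0],[0,0,0,0,0,-0.4,0],[0,0,0,0,0,-0.55,0],[0,0,0,0,0,-0.6,0]]]' | tail -3
python3 to.py .524 .224 .2 83.6
```

```text
wrist_force: [0.8, -0.6, -0.9]
finger_gap: 0.0541
finger_force: 63.7
t 3.9 pos [ 0.5386 -0.0085  0.2019] yaw 83.45 gap 0.0541 F [ 0.8 -0.6 -0.9] row [ 0.002  0.007 -0.003] [0.164 0.917 0.009]
```

```bash
python3 -m handwheel '[[[0,0,0,0.03,0.15,0,0],[0,0,0,0.06,0.33,0,0],[0,0,0,0.1,0.5,0,0],[0,0,0,0.13,0.67,0,0],[0,0,0,0.15,0.8,0,0]]]' | tail -3
python3 -m handwheel '[[[0,0,0,0.01,0.07,0,0],[0,0,0,0.01,0.11,0,0],[0,0,0,0.01,0.11,0,0]]]' | tail -3
python3 to.py .524 .224 .056 83.6
python3 - <<'E'
from h import *
p,d=snap('top','t1.png');u,P=cloud('top',d)
x,y,z=P.T;t=(x>.3)&(x<.66)&(y>.08)&(y<.4)&(z>.08)&(z<.1);print(rect(P[t]))
cv2.imwrite('pics/t1c.png',cv2.resize(p[200:360,160:320,::-1],(640,640)))
E
```

```text
wrist_force: [0.9, 0.8, -1.4]
finger_gap: 0.0541
finger_force: 63.7
wrist_force: [0.1, -1.0, -2.0]
finger_gap: 0.0542
finger_force: 63.7
t 4.7 pos [0.5222 0.2223 0.1971] yaw 83.52 gap 0.0542 F [ 0.1 -1.  -2. ] row [-0.001 -0.001 -0.001] [-0.007  0.008  0.565]
(array([468.1, 230. ]), array([260.8, 181.2]), np.float64(-0.1183))
```

View pics/t1c.png

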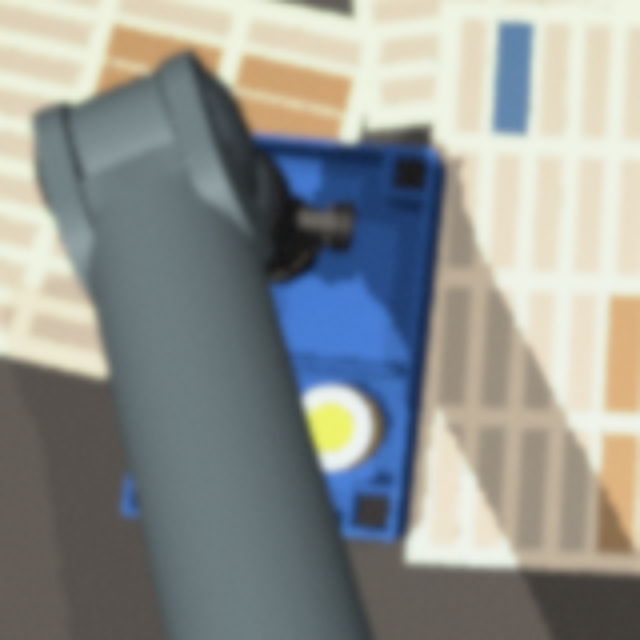

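The gripper (finger at about (325,225) in the crop) is over the empty bay, clear of the sockets at (408,173) and (372,510). Lowering.

```bash
python3 -m handwheel '[[[0,0,0,0,0,0.1,0],[0,0,0,0,0,0.25,0],[0,0,0,0,0,0.4,0],[0,0,0,0,0,0.48,0],[0,0,0,0,0,0.52,0]]]' | tail -3
python3 -m handwheel '[[[0,0,0,0,0,0.01,0],[0,0,0,0,0,0.02,0],[0,0,0,0,0,0.02,0]]]' | tail -3
python3 to.py .524 .224 .055 83.6
```

```text
wrist_force: [0.0, 0.5, -1.3]
finger_gap: 0.0542
finger_force: 63.7
wrist_force: [0.4, -0.1, -1.8]
finger_gap: 0.0542
finger_force: 63.7
t 5.55 pos [0.5236 0.2221 0.064 ] yaw 83.42 gap 0.0542 F [ 0.4 -0.1 -1.8] row [ 0.001  0.002 -0.003] [-0.001  0.008  0.036]
```

```bash
python3 -m handwheel '[[[0,0,0,0,0,0.01,0],[0,0,0,0,0,0.02,0],[0,0,0,0,0,0.025,0],[0,0,0,0,0,0.025,0]]]' | tail -3
python3 to.py .524 .224 .055 83.6
```

```text
wrist_force: [0.3, 0.0, -1.2]
finger_gap: 0.0542
finger_force: 63.7
t 5.95 pos [0.5221 0.2222 0.0564] yaw 83.48 gap 0.0542 F [ 0.3  0.  -1.2] row [-0.    -0.    -0.002] [-0.007  0.008  0.006]
```

```bash
python3 -m handwheel '[[[0,0,0,0,0,0.006,0],[0,0,0,0,0,0.012,0],[0,0,0,0,0,0.012,0]]]' | tail -3
python3 to.py .524 .224 .055 83.6
```

```text
wrist_force: [-1.6, -0.5, 0.9]
finger_gap: 0.0542
finger_force: 64.1
t 6.25 pos [0.5224 0.2222 0.0537] yaw 83.46 gap 0.0542 F [-1.6 -0.5  0.9] row [ 0.    -0.    -0.002] [-0.006  0.008 -0.005]
```

```bash
python3 -m handwheel '[[[0,0,0,0,0,0,1],[0,0,0,0,0,0,1],[0,0,0,0,0,0,1],[0,0,0,0,0,0,1],[0,0,0,0,0,0,1]]]' | tail -3
python3 -m handwheel '[[[0,0,0,0,0,0,1],[0,0,0,0,0,-0.1,1],[0,0,0,0,0,-0.25,1],[0,0,0,0,0,-0.45,1],[0,0,0,0,0,-0.65,1]]]' | tail -3
python3 -m handwheel '[[[0,0,0,0,-0.15,-0.1,1],[0,0,0,0,-0.35,-0.15,1],[0,0,0,0,-0.55,-0.2,1],[0,0,0,0,-0.75,-0.2,1],[0,0,0,0,-0.95,-0.2,1]]]' | tail -3
python3 to.py .4995 -.242 .26 93.6
python3 - <<'E'
from h import *
p,d=snap('top','t2.png');u,P=cloud('top',d)
x,y,z=P.T;t=(x>.3)&(x<.66)&(y>.08)&(y<.4)&(z>.08)&(z<.1);print(rect(P[t]))
b=(np.hypot(x-.522,y-.224)<.045)&(z>.045)&(z<.08);print(rect(P[b]),np.median(P[b],0))
cv2.imwrite('pics/t2c.png',cv2.resize(p[200:360,160:320,::-1],(640,640)))
E
```

```text
wrist_force: [-0.7, -0.3, 0.2]
finger_gap: 0.0855
finger_force: 0.0
wrist_force: [0.4, 0.8, 0.4]
finger_gap: 0.0853
finger_force: 0.0
wrist_force: [1.0, -0.2, 0.3]
finger_gap: 0.0856
finger_force: 0.0
t 7.75 pos [ 0.4955 -0.0128  0.2669] yaw 83.49 gap 0.0856 F [ 1.  -0.2  0.3] row [ 0.001  0.002 -0.169] [-0.12  -0.909  0.027]
(array([468.2, 230.3]), array([260.7, 182.5]), np.float64(-0.1119))
(array([520.1, 220.3]), array([54. , 53.7]), np.float64(0.8085)) [0.51954866 0.21998002 0.06405243]
```

View pics/t2c.png

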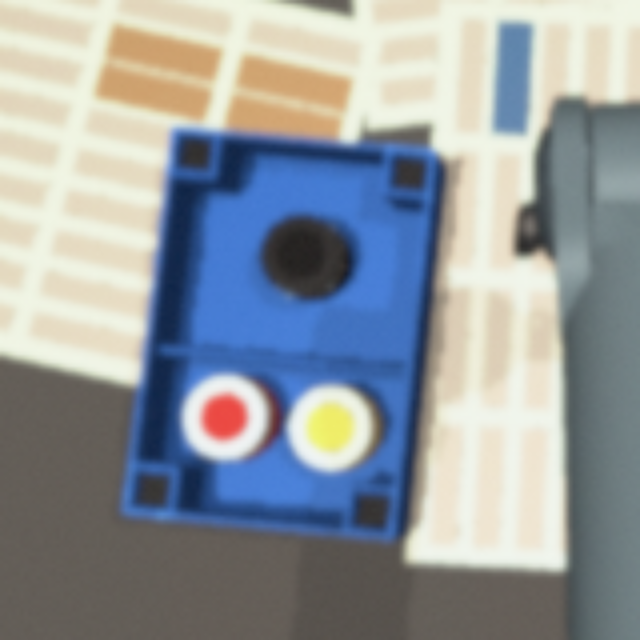

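The black pot stands in the bay (crop (305,257)), tray unmoved, all four sockets free. Going to the caddy.

```bash
python3 -m handwheel '[[[0,0,-0.04,-0.02,-0.18,0,1],[0,0,-0.08,-0.05,-0.38,0,1],[0,0,-0.12,-0.08,-0.56,0,1],[0,0,-0.17,-0.1,-0.74,0,1],[0,0,-0.17,-0.12,-0.91,0.02,1]]]' | tail -3
python3 -m handwheel '[[[0,0,0,0,0,0,1],[0,0,0,0,0,0,1]]]' | tail -3
python3 to.py .4995 -.242 .16 93.6
python3 - <<'E'
from h import *
import json
p,d=snap('top');u,P=cloud('top',d);x,y,z=P.T
t=(x>.3)&(x<.66)&(y>.08)&(y<.4)&(z>.08)&(z<.1);print('tray',rect(P[t]))
# sockets: mouth edges, refine via dark pixels at mid height
g=p.astype(int).sum(2)
for sx in(-1,1):
  for sy in(-1,1):
    a=-.115;c=np.array([.468,.230])+np.array([[np.cos(a),-np.sin(a)],[np.sin(a),np.cos(a)]])@[sx*.113,sy*.073]
    q=proj('top',[*c,.09])[0];U=u
    v0,u0=int(round(q[1])),int(round(q[0]));w=g[v0-5:v0+6,u0-5:u0+6]
    yy,xx=np.nonzero(w<150)
    print(np.round(c,4),np.round(q,1),'dark centre',(xx+u0-5).mean().round(1),(yy+v0-5).mean().round(1),len(xx))
c=(x>.34)&(x<.67)&(y<-.11)&(y>-.38)
print(rect(P[c&(z>.062)&(z<.08)]))
E
```

```text
wrist_force: [0.8, 0.2, 0.1]
finger_gap: 0.0854
finger_force: 0.0
wrist_force: [0.4, 1.5, 0.1]
finger_gap: 0.0854
finger_force: 0.0
t 8.5 pos [ 0.4988 -0.2415  0.2607] yaw 93.45 gap 0.0854 F [0.4 1.5 0.1] row [ 0.    -0.001 -0.002] [-0.003 -0.002  0.403]
tray (array([468.3, 230.4]), array([260.8, 182.3]), np.float64(-0.1144))
[0.3474 0.1704] [252.2 327.1] dark centre nan nan 0
[0.3641 0.3155] [197.1 321.9] dark centre nan nan 0
[0.5719 0.1445] [261.5 242.2] dark centre nan nan 0
[0.5886 0.2896] [207.7 237.2] dark centre 208.6 237.8 11
(array([ 499.5, -239.8]), array([261.1, 177.5]), np.float64(0.0607))<stdin>:13: RuntimeWarning: Mean of empty slice.
  ret = ret.dtype.type(ret / rcount)
```

```bash
python3 -m handwheel '[[[0,0,0,0,0,0.1,1],[0,0,0,0,0,0.2,1],[0,0,0,0,0,0.3,1],[0,0,0,0,0,0.36,1],[0,0,0,0,0,0.4,1]]]' | tail -3
python3 to.py .4995 -.2415 .16 93.55
python3 -m handwheel '[[[0,0,0,0,0,0,0],[0,0,0,0,0,0,0],[0,0,0,0,0,0,0],[0,0,0,0,0,0,0],[0,0,0,0,0,0,0]]]' | tail -3
python3 -m handwheel '[[[0,0,0,0,0,0,0],[0,0,0,0,0,0,0],[0,0,0,0,0,0,0],[0,0,0,0,0,0,0],[0,0,0,0,0,0,0]]]' | tail -3
python3 to.py .4995 -.2415 .16 93.55
```

```text
wrist_force: [0.1, -0.3, 0.6]
finger_gap: 0.0854
finger_force: 0.0
t 9.05 pos [ 0.4996 -0.2381  0.1597] yaw 93.84 gap 0.0854 F [ 0.1 -0.3  0.6] row [ 0.001 -0.001  0.005] [ 0.001 -0.014 -0.001]
wrist_force: [-0.9, 0.3, 0.4]
finger_gap: 0.0169
finger_force: 61.0
wrist_force: [-0.5, -1.5, 5.9]
finger_gap: 0.0165
finger_force: 61.6
t 10.05 pos [ 0.5002 -0.2412  0.162 ] yaw 93.64 gap 0.0165 F [-0.5 -1.5  5.9] row [-0.001  0.002  0.002] [ 0.003 -0.001  0.008]
```

```bash
python3 -m handwheel '[[[0,0,0,0,0,-0.02,0],[0,0,0,0,0,-0.06,0],[0,0,0,0,0,-0.12,0],[0,0,0,0,0,-0.17,0],[0,0,0,0,0,-0.2,0]]]' | tail -3
python3 -m handwheel '[[[0,0,0,0,0,-0.04,0],[0,0,0,0,0,-0.12,0],[0,0,0,0,0,-0.22,0],[0,0,0,0,0,-0.34,0],[0,0,0,0,0,-0.42,0]]]' | tail -3
python3 -m handwheel '[[[0,0,0,0,0,-0.02,0],[0,0,0,0,0,-0.02,0]]]' | tail -3
python3 to.py .4995 -.2415 .32 93.55
python3 - <<'E'
from h import *
for n in('top','side'):
    p,d=snap(n,n+'3.png');u,P=cloud(n,d);x,y,z=P.T
    c=(x>.3)&(x<.7)&(y<-.1)&(y>-.4)&(z>.1)&(z<.29);print(n,c.sum())
    h=c&(z>.21)&(z<.245);print('walls',rect(P[h]),h.sum())
E
```

```text
wrist_force: [0.5, -0.6, -7.1]
finger_gap: 0.0175
finger_force: 59.8
wrist_force: [1.7, -0.5, -7.2]
finger_gap: 0.0175
finger_force: 59.8
wrist_force: [0.7, 0.3, -7.1]
finger_gap: 0.0171
finger_force: 59.8
t 11.25 pos [ 0.4997 -0.2406  0.3218] yaw 93.65 gap 0.0171 F [ 0.7  0.3 -7.1] row [-0.     0.002  0.002] [ 0.001 -0.003  0.007]
top 4226
walls (array([ 499.3, -240.6]), array([260.4, 180. ]), np.float64(0.0694)) 963
side 7458
walls (array([ 498.7, -240.2]), array([264.1, 184.8]), np.float64(0.0616)) 3109
```

View pics/side3.png

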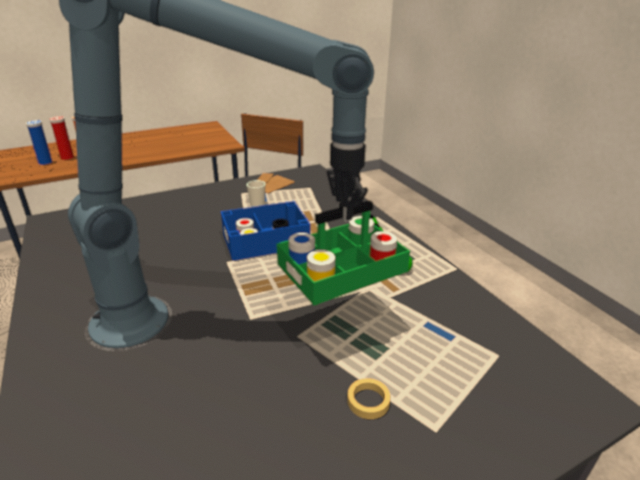

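Lifted level with all four jars aboard (caddy about (345,262) in the side picture). Carrying over.

```bash
python3 to.py .4688 .2303 .32 83.43
python3 -m handwheel '[[[0,0,0,0,0.02,0,0],[0,0,0,0,0.07,0,0],[0,0,0,0,0.15,0,0],[0,0,0,0,0.25,0,0],[0,0,0,0,0.37,0,0]]]' | tail -2
python3 -m handwheel '[[[0,0,0,0,0.13,0,0],[0,0,0.02,0,0.26,0,0],[0,0,0.04,0,0.38,0,0],[0,0,0.06,0,0.5,0,0],[0,0,0.08,0,0.6,0,0]]]' | tail -2
python3 to.py .4688 .2303 .32 83.43
```

```text
t 11.35 pos [ 0.4984 -0.2398  0.3195] yaw 93.66 gap 0.0168 F [-0.4  0.3 -7.3] row [ 0.001 -0.003  0.17 ] [-2.000e-03  1.884e+00  1.000e-03]
finger_gap: 0.017
finger_force: 59.8
finger_gap: 0.0171
finger_force: 59.8
t 12.35 pos [0.4827 0.004  0.3196] yaw 88.91 gap 0.0171 F [ 0.8 -0.2 -6.9] row [ 0.    -0.003  0.091] [ 0.073  0.904 -0.001]
```

```bash
python3 -m handwheel '[[[0,0,0.02,0.01,0.1,0,0],[0,0,0.04,0.02,0.22,0,0],[0,0,0.06,0.03,0.34,0,0],[0,0,0.08,0.04,0.46,0,0],[0,0,0.09,0.05,0.56,0,0]]]' | tail -2
python3 -m handwheel '[[[0,0,0,0.01,0.09,0,0],[0,0,0,0.01,0.17,0,0],[0,0,0,0.02,0.23,0,0],[0,0,0,0.02,0.27,0,0],[0,0,0,0.02,0.29,0,0]]]' | tail -2
python3 -m handwheel '[[[0,0,0,0,0.01,0,0],[0,0,0,0,0.01,0,0]]]' | tail -2
python3 to.py .4688 .2303 .32 83.43
```

```text
finger_gap: 0.017
finger_force: 59.8
finger_gap: 0.0172
finger_force: 59.8
finger_gap: 0.0169
finger_force: 59.8
t 13.55 pos [0.4782 0.2163 0.321 ] yaw 83.4 gap 0.0169 F [ 0.1  0.3 -6.4] row [-0.001 -0.    -0.001] [0.044 0.051 0.004]
```

```bash
python3 -m handwheel '[[[0,0,0,0.02,0.02,0,0],[0,0,0,0.04,0.04,0,0],[0,0,0,0.044,0.05,0.04,0],[0,0,0,0.044,0.05,0.09,0],[0,0,0,0.044,0.05,0.12,0]]]' | tail -2
python3 -m handwheel '[[[0,0,0,0,0,0,0],[0,0,0,0,0,0,0]]]' | tail -2
python3 to.py .4688 .2303 .27 83.43
python3 - <<'E'
from h import *
for n in('top','side'):
    p,d=snap(n,n+'4.png');u,P=cloud(n,d);x,y,z=P.T
    c=(x>.28)&(x<.66)&(y>.07)&(y<.4)
    h=c&(z>.175)&(z<.21);print(n,'walls',rect(P[h]),h.sum())
    h=c&(z>.07)&(z<.096);print(n,'tray',rect(P[h]),h.sum())
E
```

```text
finger_gap: 0.0166
finger_force: 59.8
finger_gap: 0.017
finger_force: 59.8
t 14.25 pos [0.4683 0.2301 0.2903] yaw 83.43 gap 0.017 F [-0.4 -0.4 -6.4] row [-0.001 -0.001 -0.   ] [-0.002  0.001  0.081]
top walls (array([467.2, 228.9]), array([260.8, 180.7]), np.float64(-0.1128)) 999
top tray (array([457.5, 143.3]), array([258.3,   7.7]), np.float64(-0.1124)) 244
side walls (array([468.2, 230.1]), array([263.3, 192. ]), np.float64(-0.1215)) 1706
side tray (array([468.4, 227.3]), array([263.1, 185.3]), np.float64(-0.1286)) 779
```

View pics/side4.png

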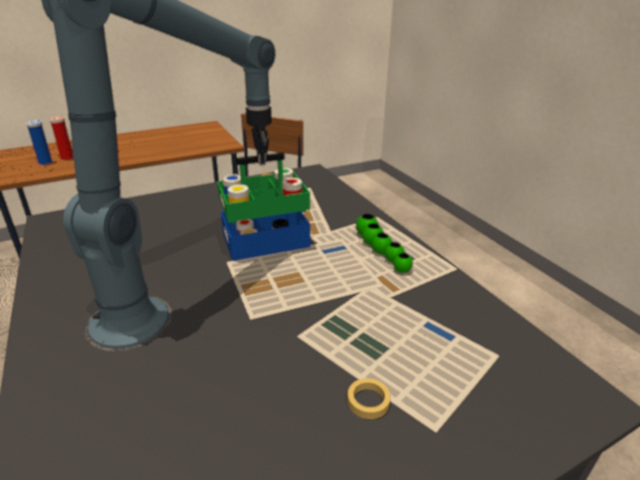

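The caddy hangs level, aligned above the tray ((265,195) over (265,232)). Lowering slowly.

```bash
python3 -m handwheel '[[[0,0,0,0,0.003,0.03,0],[0,0,0,-0.002,0.003,0.07,0],[0,0,0,-0.002,0.003,0.11,0],[0,0,0,-0.002,0.003,0.13,0],[0,0,0,-0.002,0.003,0.14,0]]]' | tail -2
python3 -m handwheel '[[[0,0,0,0,0,0.01,0],[0,0,0,0,0,0.02,0],[0,0,0,0,0,0.03,0],[0,0,0,0,0,0.03,0]]]' | tail -4
python3 to.py .469 .2308 .24 83.43
```

```text
finger_gap: 0.0171
finger_force: 59.8
ee_rot: [[-0.994, 0.114, -0.001], [0.114, 0.994, -0.0], [0.0, -0.0, -1.0]]
wrist_force: [0.6, 0.4, -7.2]
finger_gap: 0.0167
finger_force: 59.8
t 15.25 pos [0.4688 0.2313 0.2483] yaw 83.47 gap 0.0167 F [ 0.6  0.4 -7.2] row [-0.    -0.     0.001] [-0.001 -0.002  0.033]
```

```bash
python3 -m handwheel '[[[0,0,0,0,0,0.008,0],[0,0,0,0,0,0.016,0],[0,0,0,0,0,0.02,0],[0,0,0,0,0,0.02,0]]]' | tail -4
python3 to.py .469 .2308 .24 83.43
```

```text
ee_rot: [[-0.994, 0.114, -0.0], [0.114, 0.994, -0.0], [0.0, -0.0, -1.0]]
wrist_force: [-1.3, 0.5, -7.1]
finger_gap: 0.0172
finger_force: 59.8
t 15.65 pos [0.4688 0.2312 0.2433] yaw 83.47 gap 0.0172 F [-1.3  0.5 -7.1] row [-0.    -0.     0.001] [-0.001 -0.002  0.013]
```

```bash
python3 -m handwheel '[[[0,0,0,0,0,0.006,0],[0,0,0,0,0,0.012,0],[0,0,0,0,0,0.016,0],[0,0,0,0,0,0.016,0]]]' | tail -4
python3 to.py .469 .2308 .24 83.43
```

```text
ee_rot: [[-0.994, 0.114, -0.0], [0.114, 0.994, 0.0], [0.0, 0.0, -1.0]]
wrist_force: [-1.8, -0.7, -1.5]
finger_gap: 0.017
finger_force: 60.3
t 16.05 pos [0.4689 0.2314 0.2401] yaw 83.47 gap 0.017 F [-1.8 -0.7 -1.5] row [ 0.    -0.     0.001] [-0.    -0.002  0.   ]
```

```bash
python3 -m handwheel '[[[0,0,0,0,0,0.004,0],[0,0,0,0,0,0.005,0],[0,0,0,0,0,0.005,0]]]' | tail -3
python3 to.py .469 .2308 .24 83.43
python3 -m handwheel '[[[0,0,0,0,0,0,1],[0,0,0,0,0,0,1],[0,0,0,0,0,0,1],[0,0,0,0,0,0,1],[0,0,0,0,0,0,1]]]' | tail -3
python3 -m handwheel '[[[0,0,0,0,0,0,1],[0,0,0,0,0,0,1],[0,0,0,0,0,0,1],[0,0,0,0,0,0,1],[0,0,0,0,0,0,1]]]' | tail -3
```

```text
wrist_force: [-4.5, -2.0, 3.8]
finger_gap: 0.0171
finger_force: 61.4
t 16.35 pos [0.4689 0.2314 0.24  ] yaw 83.47 gap 0.0171 F [-4.5 -2.   3.8] row [ 0.    -0.     0.001] [-0.    -0.002  0.   ]
wrist_force: [0.8, -0.2, -0.7]
finger_gap: 0.0853
finger_force: 0.0
wrist_force: [0.5, 0.6, 0.3]
finger_gap: 0.0853
finger_force: 0.0
```

Retreat straight up, then aside towards the robot's right, and check.

```bash
python3 -m handwheel '[[[0,0,0,0,0,-0.05,1],[0,0,0,0,0,-0.15,1],[0,0,0,0,0,-0.3,1],[0,0,0,0,0,-0.45,1],[0,0,0,0,0,-0.5,1]]]' | tail -1
python3 -m handwheel '[[[0,0,0,0,-0.2,0,1],[0,0,0,0,-0.4,0,1],[0,0,0,0,-0.6,0,1],[0,0,0,0,-0.8,0,1],[0,0,0,0,-1,0,1]]]' | tail -1
python3 -m handwheel '[[[0,0,0,0,-0.2,0,1],[0,0,0,0,-0.4,0,1],[0,0,0,0,-0.4,0,1]]]' | tail -1
python3 - <<'E'
from h import *
for n in('top','side'):
    p,d=snap(n,n+'5.png');u,P=cloud(n,d);x,y,z=P.T
    c=(x>.28)&(x<.66)&(y>.07)&(y<.4)
    h=c&(z>.14)&(z<.157);print(n,'walls',rect(P[h]),h.sum(),np.percentile(P[h][:,2],90))
    h=c&(z>.23);print('bar',rect(P[h]),np.percentile(P[h][:,2],50))
    q=P[c&(z>.165)&(z<.185)];print('lids z',len(q),np.median(q[:,2]))
    if n=='top':
        A=np.c_[q[:,:2]-q[:,:2].mean(0),np.ones(len(q))];print('tilt',np.linalg.lstsq(A,q[:,2],rcond=None)[0])
a=cv2.imread('pics/top5.png')[200:360,160:320];b=cv2.imread('pics/side5.png')[130:270,190:330]
cv2.imwrite('pics/c5.png',np.hstack([cv2.resize(a,(400,400)),cv2.resize(b,(400,400))]))
E
```

```text
finger_force: 0.0
finger_force: 0.0
finger_force: 0.0
top walls (array([468.2, 231.1]), array([261.1, 182.3]), np.float64(-0.1124)) 872 0.15281123658874954
bar (array([468.2, 230.8]), array([149.5,  19.6]), np.float64(-0.1107)) 0.2525458927197628
lids z 1796 0.17366474359559114
tilt [0.0004075  0.000403   0.17370028]
side walls (array([469. , 230.9]), array([262.4, 191.8]), np.float64(-0.1119)) 794 0.15300175032383473
bar (array([466.5, 227.9]), array([147.8,  23.5]), np.float64(-0.1026)) 0.2478913511998292
lids z 660 0.17487960071948527
```

View pics/c5.png

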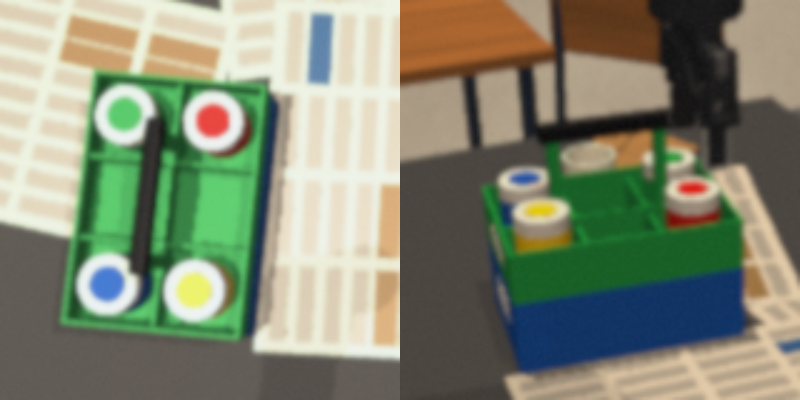

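The caddy sits flush on the tray with no visible gap. It is level (jar lids at z = 174 mm = 78 + 96), centred within about 1 mm, and all four jars are upright.

```bash
python3 -c "
from workcell import env
print(env.job_done(), env.get_state()['time'])"
```

```text
the job is handed in; nothing more can be done
the job is handed in; nothing more can be done
```

The job is handed in: the black pot stands in the tray's empty bay, and the caddy is seated level on the tray, centred within about 1 mm, with its four jars upright. The verdict wasn't shown.

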